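# Dispense one parts tin and slide it onto the green spot

### The arm

A 7-joint arm with a two-finger parallel gripper is mounted at the origin on the work surface. World frame = base frame: x ahead of the robot, y to its left, z up, the work surface at z = 0. Lengths are in m, angles in rad, forces in N, time in s.
With the tool pointing down it reaches from about 0.4 to 0.85 m from the base axis. Payload 4.4 kg.
Tool frame: the origin (TCP) lies midway between the tips of the shut fingers; the grasp point (between the pads) lies env.hold_point_z behind it (env.hold_point_z is the distance from the TCP to the grasp point, in m); z points along the fingers, y is the direction in which the jaws open and shut (so a half turn about z gives the same grasp; the last joint's range is limited). The gripper opens to 94 mm and grips with 3 to 60 N. Pads are 16 mm wide; open, the fingers measure 119 mm over their backs; the gripper's body (75 mm by 177 mm) begins 78 mm behind the grasp point.
Start: joints at [-1.373, 0.628, 0.038, 1.517, -0.027, 0.996, -0.02], TCP at [0.169, 0.628, 0.205] pointing down, gripper open.
Joint ranges: [-3.06, 3.06], [-0.37, 2.12], [-1.25, 1.32], [0.18, 2.47], [-1.1, 4.24], [0.23, 1.98], [-2.94, 2.94]. Speed limits (rad/s): [2.57, 2.57, 3.14, 3.14, 3.14, 3.14, 3.14].

### API

Orientations are given as a rotation vector (axis times angle).
In Python, from bench import env, fingers, inverse_kinematics, monitor, viewer, order, search_frame, trace, mark_of gives the robot as it stands. Calls block until the motion is done:
- env.move_ptp(position, orientation): joint-space move of the TCP to a pose.
- env.line_to(position, feed=0.15, ori=None, until_force=None): straight line of the TCP; ori=None keeps the orientation; feed is the mean speed in m/s. With until_force (N) it stops when the force on the tool has changed by that much, and returns True; else False.
- env.move_j(angles): joint-space move.
- fingers.let_go() and fingers.grasp(grip_force=None): open the fingers fully, or close them until they stop; grip_force is the grip in N (None keeps the last).
- env.wait(seconds).
- inverse_kinematics(position, orientation): joint angles nearest the present ones, or None.
- monitor.sense(): the state.
- viewer.grab_frame(name): name is "scene" or "top" or "wrist"; returns a dict with "image" (384x512x3 uint8, red, green, blue), "z_map" (384x512 float32, m along the optical axis (not along the pixel's ray), 0 where there is no reading), "vertical_fov" (degrees; the focal length in pixels is half the picture's height over the tangent of half this angle, whatever the lens; pixels are square), "cx", "cy" (the principal point, pixels), "rvec" (rotation vector, rad) and "tvec" (3), from world to camera coordinates, as OpenCV has them; the wrist camera has in their place "mount" (4x4, takes a point from camera to tool coordinates, whose origin is the TCP and whose axes are the flange's). Camera axes: x right, y down, z forward; pixel columns grow to the right and rows downward; lengths in m; the calibration is good to about 2 mm. A picture is of the moment at which its call begins: read the wrist's pose just before it.
A pose or a line that the arm cannot do raises env.Unreachable and nothing moves.
- order.finish_job(): hands the job in, once; it reports no verdict.
Trained networks look in a picture, given as the dict that the camera call returned (one of the last four; its "shot" number tells which), for a name from the list of things; names that differ only in an ending like _2 or _b are one class to them, and where a whole thing is asked for, a point or a joint stands for the part that bears it (a point fixed in the world has none). Each returns a list of dicts, best first, with "conf" (0 to 1); they miss things now and then, are a little off and sometimes report something else, mostly with a low value. They report only what shows in the picture. A call takes as long as a camera call. They do not tell look-alikes from the thing itself.
- search_frame(picture, label): "location" ([x, y, z] in m, in the coordinates of the camera as it stood for that picture, good to about 4 mm: the middle of the surface that is visible of it).
- trace(picture, label): "pixels" (384x512 bool, what is visible of it).
- mark_of(picture, label): "location" ([x, y, z] in m, in the coordinates of the camera as it stood for that picture, good to about 4 mm: a listed point, or the origin of a listed thing).
The state is a dict: "time": time; "joint_positions": joint angles; "joint_vel": joint speeds; "joint_torque": joint torques, N m; "ee_pos": TCP position; "orientation": TCP orientation; "force": force on the tool from outside, world axes, zero at the start; "moment": the same for the moment, N m; "gripper_width": finger opening in m.
Only numpy, scipy, OpenCV 4.12 (cv2) and the standard library are available. Lean on these libraries where they do the work, as an engineer would, in place of code of your own. Each camera call takes 0.05 s, during which the arm holds its last target. There are 200 camera calls.

### The job

Press the red plunger of the tin dispenser fully down once and let it spring back up, so that a single parts tin comes out onto the bench. Then, with the fingertips, push that tin along the bench until it lies wholly on the green spot, never picking it up. Leave the other tins in the dispenser and do not disturb the other things on the bench.

Things in the scene. Friction and masses are not known exactly. Their poses are not given: they have to be found in the camera images.
- dispenser: fixed tin dispenser, 117 x 56 mm. Origin on the bench under the axis of its upright milky-clear magazine (45 mm square outside, 52 mm tall, open-topped, front face at x = 23 mm); own x points horizontally the way tins come out, z up. Behind the magazine (x -22 to -95 mm) is a grey housing 46 mm tall, with the red plunger on top, 58 mm behind the origin
- tin_exit (a point): point on the bench, 57 mm ahead of the dispenser's origin, where the centre of the ejected tin comes to lie (further on if pressed very fast): the plunger drives a blade that pushes the lowest tin out along the bench; when the plunger is let go the blade withdraws and the next tin drops into place
- plunger_top (a point): centre of the flat top of the red round plunger head (32 mm diameter, 8 mm thick), 84 mm above the bench when up, 59 mm when fully down
- plunger (a joint): plunger travel downwards in m: 0 up, 0.025 fully down. Springs back by itself; a slow press takes about 4 N at first and about 9 N at the bottom, more when fast (damped); a hard stop at the bottom, so press slowly
- tin_1: the lowest tin in the magazine, the one that the first press ejects: round flat aluminium parts tin with a white top disc, 36 mm diameter, 12 mm tall, 15 to 31 g, sliding freely on the bench; origin at the centre of its underside
- tin_2: the second tin of the stack in the magazine, to stay in it; same size as tin_1, origin at the centre of its underside
- tin_3: the third tin of the stack in the magazine, to stay in it; same size as tin_1, origin at the centre of its underside
- tin_4: the fourth and top tin of the stack in the magazine, to stay in it; same size as tin_1, origin at the centre of its underside
- green_spot: flat green round spot on the bench, 70 mm diameter, no height to speak of; origin at its centre. It lies 115 to 145 mm to the left or right of the line on which tins come out, 50 to 75 mm ahead of the dispenser's origin along the dispenser's x axis; the way to it from the ejected tin is free
- blue_spot: the same in blue, on the opposite side; not used
- loupe: black eye loupe standing on the bench, 38 mm diameter, 28 mm tall, loose; origin under its centre; to be left alone
- oil_jar: small amber jar with a black cap, 32 mm diameter, 42 mm tall, loose; origin under its centre; to be left alone
- movement_holder: steel and brass movement holder, 60 x 34 x 20 mm, loose; origin under its centre; to be left alone
- watch: steel watch head without strap lying dial up, 38 mm diameter (48 mm over the lugs), 11 mm tall, loose; origin under its centre; to be left alone
- tweezers: steel tweezers lying flat, 110 x 18 x 6 mm, long side along their own x, loose; origin under the centre; to be left alone
- screwdriver: small screwdriver with a blue handle lying flat, 90 x 9 x 9 mm, long side along its own x, loose; origin under the middle; to be left alone
There are look-alikes about, which are no part of the job. What is meant by the dispenser is not pink, and is the smaller of those in its own colour. Leave any orange look-alike of the tin_4 alone.

How it is judged:
On the way, in this order (a step that is already met when the one before it is completed fails the run):
1. the plunger is pressed fully down (at least 22 of its 25 mm) (value of joint plunger above 0.022 m).
2. the plunger is back up and one tin lies out in front of the dispenser (value of joint plunger below 0.004 m and x of tin_1 in the frame of dispenser above 0.045 m), for 0.1 s.
3. the tin is on the green spot (horizontal distance between tin_1 and green_spot below 0.018 m), for 0.2 s.
At the end, for the whole second after the job is handed in: The ejected tin lies flat and at rest on the bench with its centre within 18 mm of the green spot's centre (wholly on it), the plunger is up (within 4 mm), and the other three tins are in the magazine (centres within 8 mm of its axis), the next one down on the bench (horizontal distance between tin_1 and green_spot below 0.018 m and height (world z) of each of tin_1, tin_2 below 0.004 m and angle between tin_1's own z axis and vertical below 0.1 rad and linear speed of tin_1 below 0.01 m/s and value of joint plunger below 0.004 m and horizontal distance between each of tin_2, tin_3, tin_4 and dispenser below 0.008 m); the robot touches nothing.
It fails at once if the ejected tin is lifted (underside more than 8 mm above the bench) or tipped (height (world z) of tin_1 above 0.008 m or angle between tin_1's own z axis and vertical above 0.5 rad).
It fails at once if another tin leaves the magazine (a second press, or taken out) (not (horizontal distance between tin_2 and dispenser below 0.008 m) or not (horizontal distance between tin_3 and dispenser below 0.008 m) or not (horizontal distance between tin_4 and dispenser below 0.008 m) or height (world z) of tin_2 above 0.024 m or height (world z) of tin_3 above 0.036 m or height (world z) of tin_4 above 0.048 m).
It fails at once if a bystander is moved by more than 10 mm (distance of any of loupe, oil_jar, movement_holder, watch, tweezers, screwdriver from where it was at the start of the episode above 0.01 m).
It also fails if it takes over 53 s, if anything falls off the work surface, if the arm or the gripper's body presses on something with over 40 N, if the wrist force passes 120 N, or if a joint passes its speed limit or range.

## Working session

There is one attempt and no reset: what is moved stays moved. The work goes in short steps, each a Python script; the robot and the scene stay as the last script left them, time stands still between calls to the robot, and variables do not carry over. Pictures are saved under pics/ and viewed, about 8 in all and at most 12, crops included, and the job is handed in when it is done.

```bash
ls; mkdir -p pics; cat > h.py <<'E'
import numpy as np, cv2
from scipy.spatial.transform import Rotation as R
from bench import env, fingers, inverse_kinematics, monitor, viewer, order, search_frame, trace, mark_of
def f(p): return p["image"].shape[0]/2/np.tan(np.radians(p["vertical_fov"])/2)
def c2w(p,X): return (np.asarray(X)-np.asarray(p["tvec"]).ravel())@R.from_rotvec(np.ravel(p["rvec"])).as_matrix()
def world(p):
    v,u=np.mgrid[:384,:512]; z=p["z_map"]
    return c2w(p,np.dstack([(u-p["cx"])/f(p)*z,(v-p["cy"])/f(p)*z,z]))
def w2px(p,X):
    c=R.from_rotvec(np.ravel(p["rvec"])).apply(X)+np.ravel(p["tvec"]); return f(p)*c[:2]/c[2]+[p["cx"],p["cy"]]
def save(p,n): cv2.imwrite("pics/"+n,p["image"][:,:,::-1])
E
python3 - <<'E'
from h import *
np.set_printoptions(precision=3,suppress=True)
for n in("top","scene"):
    p=viewer.grab_frame(n); save(p,n+".png"); np.save(n+".npy",p,allow_pickle=True)
    for l in("dispenser","plunger_top","tin_exit","tin_4","green_spot","blue_spot","loupe","oil_jar","movement_holder","watch","tweezers","screwdriver"):
        for d in mark_of(p,l):
            if d["conf"]>.2: w=c2w(p,d["location"]); print(n,l,round(d["conf"],2),w,w2px(p,w).astype(int))
s=monitor.sense(); print(s["time"],s["orientation"],s["gripper_width"])
E
```

```text
pics
top dispenser 0.84 [ 0.384 -0.309 -0.001] [393 265]
top dispenser 0.7 [ 0.432  0.21  -0.003] [165 241]
top dispenser 0.65 [ 0.495 -0.057 -0.002] [282 215]
top dispenser 0.23 [0.6   0.045 0.   ] [239 169]
top plunger_top 0.71 [ 0.313 -0.277  0.116] [396 301]
top plunger_top 0.7 [ 0.441 -0.044  0.085] [280 236]
top plunger_top 0.46 [0.376 0.224 0.081] [150 266]
top plunger_top 0.43 [ 0.51  -0.196 -0.   ] [343 209]
top plunger_top 0.24 [ 0.553 -0.073  0.003] [290 190]
top tin_exit 0.97 [ 0.553 -0.07   0.002] [288 190]
top tin_exit 0.68 [0.49  0.195 0.001] [172 215]
top tin_4 0.71 [ 0.494 -0.055  0.032] [283 214]
top tin_4 0.5 [ 0.336 -0.057  0.001] [282 286]
top tin_4 0.37 [ 0.553 -0.073  0.002] [290 190]
top green_spot 0.85 [ 0.511 -0.196 -0.002] [343 209]
top blue_spot 0.87 [ 0.598  0.043 -0.001] [240 170]
top loupe 0.48 [ 0.663 -0.101  0.003] [302 143]
top loupe 0.24 [ 0.46   0.063 -0.001] [230 229]
top oil_jar 0.69 [ 0.693 -0.019 -0.001] [267 130]
top oil_jar 0.64 [ 0.664 -0.103  0.   ] [303 143]
top oil_jar 0.4 [ 0.51  -0.199 -0.003] [344 210]
top movement_holder 0.63 [ 0.639 
[... 752 characters left out ...]
 243]
scene tin_exit 0.47 [ 0.6    0.176 -0.004] [292 274]
scene tin_4 0.68 [ 0.338 -0.062 -0.002] [274 160]
scene tin_4 0.48 [ 0.495 -0.06   0.036] [238 184]
scene green_spot 0.85 [ 0.512 -0.198  0.003] [194 172]
scene green_spot 0.64 [ 0.666 -0.095 -0.001] [180 229]
scene blue_spot 0.97 [ 0.598  0.044 -0.   ] [244 241]
scene loupe 0.75 [ 0.666 -0.097 -0.001] [179 229]
scene oil_jar 0.68 [ 0.694 -0.021  0.002] [194 253]
scene movement_holder 0.68 [ 0.636 -0.214  0.001] [155 198]
scene movement_holder 0.37 [ 0.444 -0.043  0.085] [256 161]
scene tweezers 0.81 [ 0.595  0.181 -0.002] [295 273]
scene screwdriver 0.56 [ 0.43  -0.149  0.001] [228 164]
1.3 [-0.413 -3.114  0.   ] 0.09410613291845969
```

```bash
python3 - <<'E'
import cv2,numpy as np
a=cv2.imread("pics/top.png")[100:320,110:440]; b=cv2.imread("pics/scene.png")[60:300,130:420]
a=cv2.resize(a,(800,533),interpolation=cv2.INTER_CUBIC); b=cv2.resize(b,(725,600),interpolation=cv2.INTER_CUBIC)
cv2.imwrite("pics/topc.png",a);cv2.imwrite("pics/scc.png",b)
E
```

```text
(no output)
```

View pics/topc.png

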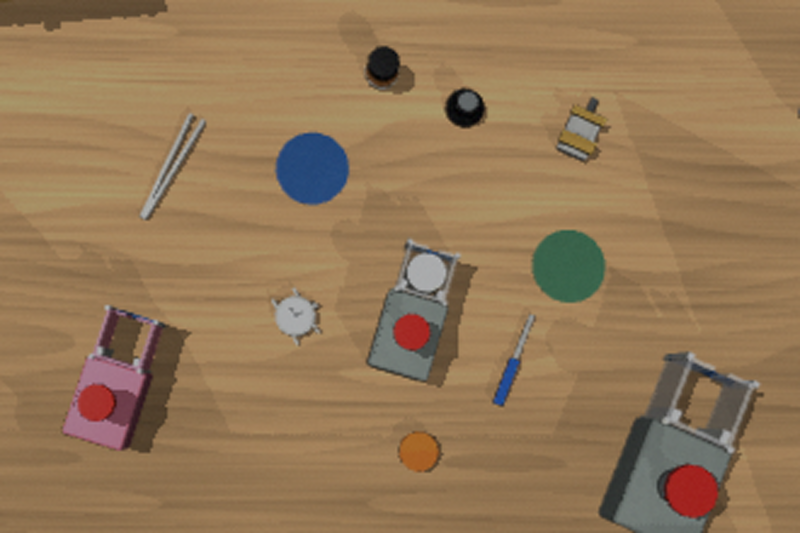

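View pics/scc.png

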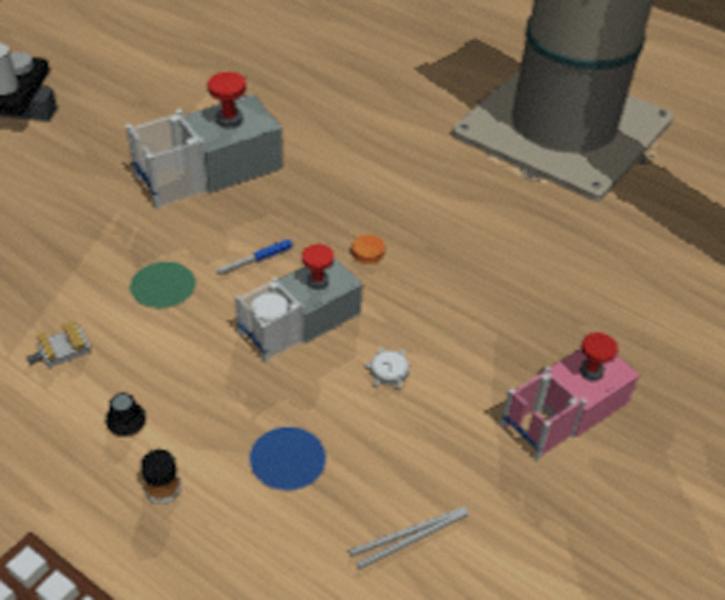

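The top picture (full-frame pixels) shows three candidates for the dispenser:
- Pink, at (165,241): excluded by colour.
- Large grey and empty, at (393,265): excluded because it is the bigger grey one.
- Small grey with white tins, at (282,215): this is the one I want, at about (0.496,-0.058).

The orange disc at (282,286) is a tin look-alike. Green spot is at (343,209), blue at (240,170). Next I refine the poses, then hover with shut fingers.

```bash
python3 - <<'E'
from h import *
np.set_printoptions(precision=4,suppress=True)
for n in("top","scene"):
    p=np.load(n+".npy",allow_pickle=True).item(); W=world(p); I=p["image"].astype(int); r,g,b=I[...,0],I[...,1],I[...,2]
    near=np.hypot(W[...,0]-.46,W[...,1]+.05)<.11
    m=near&(r>120)&(g<70)&(b<70)&(abs(W[...,2]-.084)<.005); print(n,"plunger",m.sum(),np.median(W[m],0),(W[m].min(0)+W[m].max(0))/2)
    m=near&(abs(W[...,2]-.046)<.004)&(abs(r-b)<40)&(W[...,0]<.49); q=W[m][:,:2].astype(np.float32); print(" housing",m.sum(),cv2.minAreaRect(q*1000))
    m=near&(abs(W[...,2]-.048)<.005)&(I.min(2)>110); print(" tin4 top",m.sum(),W[m].mean(0))
    for k,c in(("green",(.511,-.197)),("blue",(.598,.044))):
        m=(np.hypot(W[...,0]-c[0],W[...,1]-c[1])<.05)&(W[...,2]<.01)&((g>r*1.25) if k=="green" else (b>r*1.5)); q=W[m]; print(" ",k,m.sum(),(q.min(0)+q.max(0))/2,np.ptp(q,axis=0))
P=np.array([.442,-.042]); 
print(env.hold_point_z, R.from_rotvec(monitor.sense()["orientation"]).as_matrix())
fingers.grasp(10)
yaw=np.radians(-16)
# tool y along dispenser x (or opposite), tool x lateral
for s in(1,-1):
    y=s*np.array([np.cos(yaw),np.sin(yaw),0]); z=np.array([0,0,-1.]); x=np.cross(y,z)
    o=R.from_matrix(np.c_[x,y,z]).as_rotvec(); q=[inverse_kinematics([*P,h],o) for h in(.25,.058)]; print(s,o,q)
E
```

```text
top plunger 166 [ 0.4411 -0.042   0.0833] [ 0.4419 -0.0428  0.0838]
 housing 670 ((450.6858825683594, -44.875083923339844), (55.62995147705078, 91.16728973388672), 74.19820404052734)
 tin4 top 607 [ 0.465  -0.0492  0.047 ]
  green 685 [ 0.5108 -0.1978 -0.0004] [0.068  0.066  0.0128]
  blue 677 [0.6009 0.0468 0.0003] [0.0667 0.0672 0.0126]
scene plunger 86 [ 0.4441 -0.0423  0.0827] [ 0.4433 -0.0423  0.0832]
 housing 398 ((452.7848815917969, -43.65790557861328), (54.68703842163086, 90.88020324707031), 72.41211700439453)
 tin4 top 462 [ 0.475  -0.0486  0.0469]
  green 353 [ 0.5112 -0.1991 -0.0004] [0.0674 0.0665 0.0076]
  blue 576 [ 0.6005  0.0462 -0.0003] [0.0679 0.0675 0.0069]
0.0188 [[-0.9654  0.2608 -0.    ]
 [ 0.2608  0.9654 -0.    ]
 [ 0.     -0.     -1.    ]]
1 [2.509  1.8907 0.    ] [array([-0.5529,  0.3551,  0.7888,  2.0156, -0.3214,  0.8962,  0.1294]), array([-0.0983,  0.6177,  0.188 ,  2.2073, -0.3287,  0.342 ,  0.0873])]
-1 [ 1.8907 -2.509  -0.    ] [array([-0.0089,  0.2767,  0.0517,  2.0027, -0.0186,  0.8627,  2.9152]), array([ 0.2918,  0.6303, -0.376 ,  2.1966,  0.5756,  0.409 ,  2.3084])]
```

```bash
cat >> h.py <<'E'
yaw=np.radians(-16.5); dx=np.array([np.cos(yaw),np.sin(yaw)])
def ori(y):  # tool down, jaw axis along horizontal y
    y=np.array([*y,0]); z=np.array([0,0,-1.]); return R.from_matrix(np.c_[np.cross(y,z),y,z]).as_rotvec()
P=np.array([.4425,-.0422]); G=np.array([.511,-.198])
E
python3 - <<'E'
from h import *
env.move_ptp([*P,.22],ori(dx))
p=viewer.grab_frame("wrist"); save(p,"w1.png"); s=monitor.sense(); print(s["time"],s["ee_pos"],s["gripper_width"])
E
```

```text
5.325 [ 0.44279856 -0.04136794  0.21989309] 0.0004933730740375834
```

View pics/w1.png

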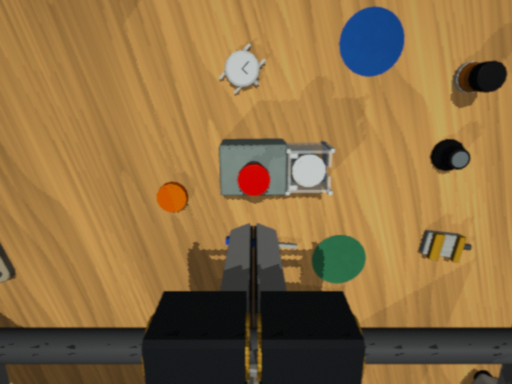

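The close view shows the small grey dispenser, with its red plunger at (254,180) and a white tin at (310,170). The fingers are above the plunger, so I'll press slowly.

```bash
python3 - <<'E'
from h import *
np.set_printoptions(precision=4,suppress=True)
def st(t): s=monitor.sense(); print(t,round(s["time"],2),s["ee_pos"],s["force"])
env.line_to([*P,.095],.12); st("pre")
print(env.line_to([*P,.057],.02,until_force=25)); st("down")
if monitor.sense()["ee_pos"][2]<.0615:
    env.wait(.2); st("hold")
env.line_to([*P,.12],.06); st("up")
env.line_to([*P,.20],.15)
p=viewer.grab_frame("wrist"); save(p,"w2.png"); p=viewer.grab_frame("scene"); save(p,"s2.png")
for n in("scene","top"):
    p=viewer.grab_frame(n)
    for l in("tin_1","plunger_top"):
        for d in mark_of(p,l):
            if d["conf"]>.2: print(n,l,round(d["conf"],2),c2w(p,d["location"]))
st("end")
E
```

```text
pre 6.52 [ 0.4429 -0.0423  0.0954] [-0.1628  0.8443 -0.0495]
True
down 8.19 [ 0.4426 -0.0422  0.0593] [-0.7645  0.8674  7.5783]
hold 8.39 [ 0.4426 -0.0422  0.0593] [-1.314  -0.0415  8.7764]
up 9.56 [ 0.4423 -0.0421  0.1197] [-0.2981  0.7943  0.407 ]
scene tin_1 0.65 [ 0.3372 -0.0623 -0.0004]
scene tin_1 0.54 [ 0.5514 -0.0811  0.0045]
scene tin_1 0.45 [ 0.4936 -0.0607  0.0257]
scene plunger_top 0.74 [ 0.6     0.0469 -0.0001]
scene plunger_top 0.68 [0.3761 0.2279 0.0822]
scene plunger_top 0.65 [ 0.4448 -0.0416  0.0855]
scene plunger_top 0.45 [ 0.3115 -0.2731  0.1147]
top plunger_top 0.77 [ 0.3154 -0.2778  0.1151]
top plunger_top 0.48 [0.3736 0.2245 0.0787]
end 10.64 [ 0.4423 -0.0423  0.1997] [0.0317 0.4246 0.4845]
```

View pics/w2.png

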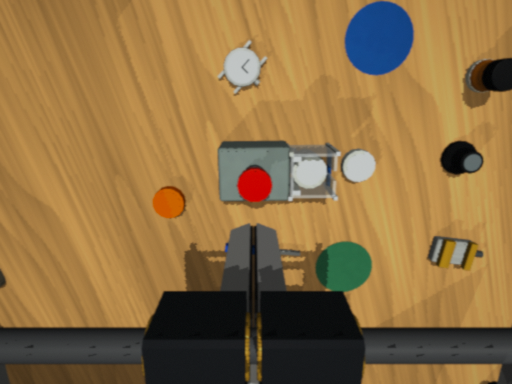

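The plunger is back up at (255,185). One tin is out at (359,166), the magazine is still stocked, and the green spot is at (344,265). Next I locate the tin from depth and push it about 60% of the way.

```bash
cat >> h.py <<'E'
def tin(guess,rad=.035):
    out=[]
    for n in("scene","top","wrist"):
        s=monitor.sense(); p=viewer.grab_frame(n)
        if n=="wrist":
            T=np.eye(4); T[:3,:3]=R.from_rotvec(s["orientation"]).as_matrix(); T[:3,3]=s["ee_pos"]
            M=np.linalg.inv(T@p["mount"]); p["rvec"]=R.from_matrix(M[:3,:3]).as_rotvec(); p["tvec"]=M[:3,3]
        W=world(p); I=p["image"].astype(int)
        m=(p["z_map"]>0)&(np.hypot(W[...,0]-guess[0],W[...,1]-guess[1])<rad)&(abs(W[...,2]-.012)<.004)&(I.min(2)>95)&(np.ptp(I,axis=2)<45)
        if m.sum()>25:
            c,r=cv2.minEnclosingCircle(W[m][:,:2].astype(np.float32)*1000); out.append((n,int(m.sum()),np.round(W[m].mean(0),4),np.round(np.array(c)/1000,4),round(r,1)))
    return out
E
python3 - <<'E'
from h import *
o=tin([.5527,-.0747]); print(*o,sep="\n")
np.save("t.npy",np.mean([x[2][:2] for x in o],0)); print(np.load("t.npy"))
E
```

```text
('scene', 133, array([ 0.5533, -0.0726,  0.0113]), array([ 0.5531, -0.0732]), 18.1)
('wrist', 810, array([ 0.5507, -0.075 ,  0.0122]), array([ 0.551 , -0.0754]), 18.0)
[ 0.552  -0.0738]
```

```bash
python3 - <<'E'
from h import *
t=np.load("t.npy"); d=(G-t)/np.linalg.norm(G-t); L=np.linalg.norm(G-t); y=np.array([-d[1],d[0]]); o=ori(y); print(d,L,y)
S=t-d*.045
env.move_ptp([*S,.20],o); env.line_to([*S,.03],.15); env.line_to([*S,.005],.05)
env.line_to([*(t+d*(.6*L-.026)),.005],.05)
s=monitor.sense(); print(s["time"],s["ee_pos"],s["force"])
env.line_to([*(t+d*(.6*L-.05)),.005],.06)
print(*tin(t+d*.6*L,.05),sep="\n",); print("expect",t+d*.6*L)
p=viewer.grab_frame("scene"); save(p,"s3.png")
E
```

```text
[-0.31347398 -0.94959679] 0.1307923545166154 [ 0.94959679 -0.31347398]
15.3917 [ 0.53562284 -0.12333398  0.00498433] [ 0.05186978  0.71316402 -0.48212962]
('scene', 73, array([ 0.5322, -0.1492,  0.0112]), array([ 0.5281, -0.1476]), 17.8)
expect [ 0.5274  -0.14832]
```

View pics/s3.png

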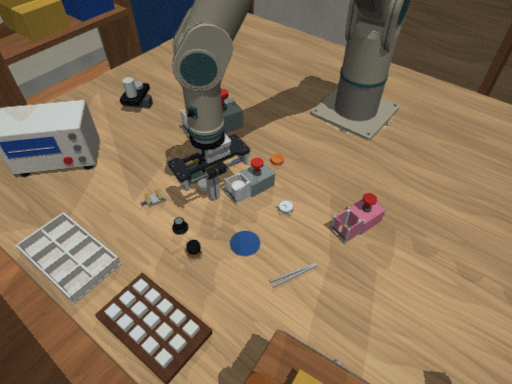

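The tin is at about (0.528,-0.148), as expected, next to the fingers near (212,187). I'll finish the push, then retreat and check.

```bash
python3 - <<'E'
from h import *
t=np.array([.528,-.148]); d=(G-t)/np.linalg.norm(G-t)
o=ori([-d[1],d[0]]); S=t-d*.036
env.line_to([*S,.005],.06,ori=o)
env.line_to([*(G-d*.026),.005],.05)
env.line_to([*(G-d*.05),.005],.06); env.line_to([*(G-d*.05),.15],.15)
env.move_ptp([*(G+np.array([.06,.13])),.25],o)
print(*tin(G,.05),sep="\n")
for n in("scene","wrist"): p=viewer.grab_frame(n); save(p,n+"4.png")
p=viewer.grab_frame("top"); save(p,"top4.png"); print(G,monitor.sense()["time"])
a=cv2.imread("pics/scene4.png")[90:290,110:400]; b=cv2.imread("pics/wrist4.png"); cv2.imwrite("pics/c4.png",cv2.vconcat([cv2.resize(a,(435,300)),cv2.resize(b,(435,300))]))
E
```

```text
('scene', 101, array([ 0.511 , -0.1971,  0.0111]), array([ 0.5106, -0.1978]), 18.1)
('top', 172, array([ 0.5097, -0.1973,  0.0116]), array([ 0.5098, -0.197 ]), 17.6)
[ 0.511 -0.198] 20.5
```

View pics/c4.png

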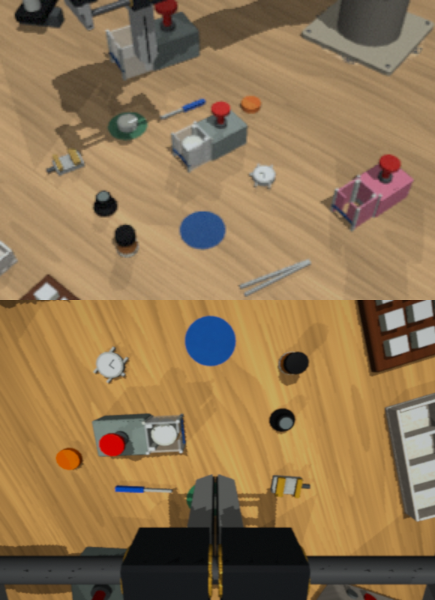

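The tin sits in the middle of the green spot (upper view, (128,124)), the plunger is up, the magazine is stocked and the bystanders look unmoved. Both cameras put it within about 2 mm of the spot's centre, so I'll hand in.

```bash
python3 -c "
from h import *
order.finish_job()"
```

```text
the job is handed in; nothing more can be done
```

The job is done and handed in: one tin was ejected and now lies on the green spot. I pressed the plunger of the small grey dispenser once, slowly. It reached the bottom (fingertips at 59 mm) and sprang back. I then pushed the tin to the spot in two strokes with shut fingertips, never gripping it.

**Final checks:**
- **Tin position:** the scene and top cameras put it within about 2 mm of the spot's centre (the limit is 18 mm). It lies flat, with its top measured at about 11–12 mm.
- **Dispenser:** the pictures show the plunger up and the magazine stocked. I did not measure the three remaining tins individually.
- **Other things on the bench:** none looked moved in the last pictures, but I did not measure them again.
- **Time and arm:** the clock read 20.5 s at the last check (limit 53 s), and the gripper was clear of everything.

**Misses and disagreements:**
- The wrist camera could not see the tin in the last two checks because the fingers hid it.
- When the tin came out, the wrist and scene cameras disagreed on its position by about 2–3 mm, roughly the calibration error.

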